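# Load the vacuum load lock and pin its cover shut

### The arm

A 6-joint arm with a two-finger parallel gripper is mounted at the origin on the work surface. World frame = base frame: x ahead of the robot, y to its left, z up, the work surface at z = 0. Lengths are in m, angles in rad, forces in N, time in s.
With the tool pointing down it reaches from about 0.35 to 0.85 m from the base axis. Payload 8.1 kg.
Tool frame: the origin (TCP) lies between the finger pads; the fingertips stand 11 mm ahead of it and the grasp point (between the pads) lies 8 mm behind it (robot.tips_ahead is the distance from the TCP to the fingertips, in m); z points along the fingers, y is the line along which they close (so a half turn about z gives the same grasp; the last joint's range is limited). The gripper opens to 93 mm and grips with 3 to 60 N. Pads are 15 mm wide; open, the fingers measure 128 mm over their backs; the gripper's body (75 mm by 188 mm) begins 65 mm behind the grasp point.
Start: joints at [-1.315, 0.13, 1.488, -0, 1.523, -0.085], TCP at [0.201, -0.565, 0.23] pointing down, gripper open.
Joint ranges: [-2.96, 2.96], [-0.89, 2.26], [0.02, 2.5], [-1.34, 4.48], [0, 2.73], [-2.66, 2.66]. Speed limits (rad/s): [2.39, 2.39, 2.79, 3.14, 3.14, 3.14].

### API

Orientations are given as a rotation vector (axis times angle).
In Python, from plant import robot gives the robot as it stands. The module is installed in compiled form; this text tells all that it offers.
- The arm moves only by the tool move_arm, never from a script. Its argument "deltas" is one flat list of numbers, 7 for each row, row after row: the shift along the tool's x, y, z in m, then the turn, a rotation vector about the tool's x, y, z in rad, then the opening, from 0 (shut) to 1 (fully open). A call has 1 to 12 rows; each row is the pose to reach, as a shift and turn from the pose commanded when the call began, along the tool's axes at that moment; what a row does not reach only later rows make up. A row lasts 1/8 s, in which the tool goes at most 62.5 mm and 10.7 degrees, less where a joint would pass 70% of its speed; a pose out of reach is approached as far as the arm can. A call with a gripper value outside its range is refused whole. The fingers move at their own pace and stop on an object; "squeeze" is the grip in N (left out, the last holds). Time passes only in rows, so rows that repeat a pose let the fingers close. It gives the time, the measured TCP pose, the force, the opening and the grip force at its end, in the units of the state.
- robot.read_state(): the state, without advancing time (a new reading comes with each control period).
- robot.read_camera(name): name is "scene" or "top"; returns (picture, depth): 384x512x3 uint8, red, green, blue; 384x512 float32, m along the optical axis (not along the pixel's ray), 0 where there is no reading.
- robot.camera_model(name): a dict with "K" (3x3 intrinsics, pixels), "R" (3x3) and "t" (3): a world point X has camera coordinates R X + t. Camera axes: x right, y down, z forward; pixel columns grow to the right and rows downward; lengths in m; the calibration is good to about 2 mm. A picture is of the moment at which its call begins. camera_model takes no time and is no camera call.
- robot.close_job(): hands the job in; it is judged then, once.
Trained networks look in the newest picture that a camera, given by its name, has taken for a name from the list of things; names that differ only in an ending like _2 or _b are one class to them, and where a whole thing is asked for, a point or a joint stands for the part that bears it (a point fixed in the world has none). Each returns a list of dicts, best first, with "confidence" (0 to 1); they miss things now and then, are a little off and sometimes report something else, mostly with a low value. They report only what shows in the picture. A call takes as long as a camera call. They do not tell look-alikes from the thing itself.
- robot.recognise(camera, label): "uv" ([column, row] in pixels, amid what is visible of it).
The state is a dict: "t": time; "q": joint angles; "dq": joint speeds; "joint_torque": joint torques, N m; "tool_pos": TCP position; "orientation": TCP orientation; "force": force on the tool from outside, world axes, zero at the start; "wrist_torque": the same for the moment, N m; "opening": finger opening in m; "gripper_force": force on a finger pad.
Only numpy, scipy, OpenCV 4.12 (cv2) and the standard library are available. Lean on these libraries where they do the work, as an engineer would, in place of code of your own. Each camera call takes 0.05 s, during which the arm holds its last target. There are 200 camera calls.

### The job

Load the load lock and close it: set the brass sample carrier down gently, upright, on the dark stage inside the open chamber, then swing the cover round over the mouth until the hole at the end of its arm lines up with the two holes of the yellow clevis. Push the locking pin with the red knob down through all three holes until its collar rests on the clevis, and let go. Never tip the carrier over, and leave all the other things where they are.

Things in the scene. Friction and masses are not known exactly. Their poses are not given: they have to be found in the camera images.
- loadlock: The load lock, bolted to the bench (place and yaw vary): base plate 235 x 130 mm, 12 mm thick, with a round stainless chamber open on top. Origin: on the bench under the chamber's centre; z up, x from the yellow clevis towards the hinge column. On its -y side a dial gauge (110 mm above the bench at most, 120 mm out), on its +y side a valve knob (75 mm up, 95 mm out).
- mouth (a point): Centre of the chamber's mouth, at the rim, 100 mm above the bench: bore 96 mm wide, flange 126 mm across, axes as the load lock. Inside the bore there is room to open the gripper only a little. While the cover is open, its arm stands off to the +y side of the load lock, over the hinge.
- stage (a point): Centre of the flat stage (dark round pad) on which a carrier stands, inside the chamber, 60 mm below the rim and 40 mm above the bench. Axes as the load lock.
- pivot (a point): On the upright hinge axis of the swing arm, 85 mm from the chamber's centre in +x of the load lock, 141 mm above the bench (the hinge's top is 138 mm up).
- swing_arm (a joint): Angle of the swing arm about the upright hinge axis, rad. 0: shut, its eye exactly under the clevis hole. Grows as the arm opens, clockwise seen from above, from -x towards +y of the load lock; starts 1.5 to 2.0 open, travels -0.3 to 2.2. No stop at 0: it can overrun. Stiff hinge (about 0.12 N m) that stays where it is left; it takes 1 to 2 N at the grip.
- cover_mid (a point): On top of the black clamp screw knob over the middle of the cover, 154 mm above the bench, 85 mm from the hinge axis; the knob is 42 mm across and is not needed. Below it the swing arm, a grey-green bar 28 mm wide, 117 to 129 mm above the bench, and under that the steel cover disc, 120 mm across, underside 103 mm up. Turns with the arm.
- black_grip (a point): Centre of the upright round black grip on the swing arm, 18 mm thick, 130 mm from the hinge axis; it is straight from 133 to 197 mm above the bench, and the point lies 167 mm up. Turns with the arm.
- eye_hole (a point): Centre of the 15 mm hole (eye) in the end of the swing arm, at the top face of the 12 mm thick eye, 170 mm from the hinge axis, 129 mm above the bench. The end of the arm passes between the clevis lugs.
- clevis_hole (a point): Centre of the hole in the upper lug of the yellow clevis, at its top face, 141 mm above the bench, 85 mm from the chamber's centre in -x of the load lock (axes as the load lock). Two lugs 36 x 34 mm, 8 mm thick, 20 mm apart, 14 mm holes; open to both sides (y), joined by an upright outside (-x). With the arm shut the black grip stands 40 mm from this hole, towards the chamber.
- pin_block: Fixed blue block 50 (x) x 120 (y) x 52 mm high that parks two pins in its top, 30 mm either side of its centre along its y. Origin: centre of its underside; place and yaw vary, on the robot's left or right.
- lock_pin_knob (a point): Centre of the red round knob of the locking pin, 22 mm thick, 34 mm tall (17 mm up and down from here). The pin stands in the blue block, to be lifted straight up: under the knob a steel collar 26 mm across, its underside 24 mm below this point, rests on the block; below it a shank 12 mm thick, 46 mm long, its last 10 mm tapering to a 6 mm nose, in a 14 mm hole. 70 g.
- lock_pin_collar (a point): Underside of the locking pin's collar, on the pin's axis; z is the axis, up. When home it touches the top of the clevis.
- brass_carrier_mid (a point): Centre, half-way up, of the brass sample carrier: round puck 46 mm across and 12 mm thick, thin 10 mm stem, and on top a round brass knob 22 mm thick and 22 mm tall to hold it by, from 7 to 29 mm above this point. 58 mm tall, about 160 g, stands on the steel tray (the tray's floor is 8 mm above the bench). Its top ends just below the chamber's rim when it stands on the stage.
- brass_carrier: The same brass carrier; origin at the centre of its underside, z up.
- lock_pin: The same locking pin with red knob; origin at the centre of its collar's underside, z up.
- tray: Fixed steel tray 80 (x) x 150 (y) mm, rim 15 mm high, that holds the two carriers about 37 mm either side of its centre along its y. Origin: centre of its underside; place and yaw vary, on the robot's left or right, opposite to the pin block.
- steel_carrier_mid (a point): Bystander: the other carrier, of the same shape, steel with a white knob; centre, half-way up (58 mm tall).
- spare_pin_knob (a point): Bystander: a thinner pin (9 mm) with a black knob of the same size, in the other hole of the blue block; centre of its knob.
- grease_jar_mid (a point): Bystander: white jar with blue cap, 52 mm across, 62 mm tall; its centre.
- elbow_mid (a point): Bystander: steel pipe elbow, about 90 x 55 mm and 84 mm tall; a point half-way up.
- blank_flange_mid (a point): Bystander: steel blank flange lying flat, 75 mm across, 12 mm thick; its centre.
- clamp_mid (a point): Bystander: aluminium clamp ring lying flat, 54 mm across, 16 mm tall; its centre.
- spanner_mid (a point): Bystander: spanner 150 mm long lying flat on the bench; its middle.
There are look-alikes about, which are no part of the job. What is shaped like the lock_pin but green or white is not meant.

How it is judged:
On the way, in this order (a step that is already met when the one before it is completed fails the run):
1. the brass carrier stands upright on the stage inside the chamber, let go (horizontal distance between brass_carrier_mid and stage below 0.027 m and z of brass_carrier_mid in the frame of stage between 0.024 and 0.034 m and angle between brass_carrier_mid's own z axis and vertical below 0.12 rad and contact force between the fingers and brass_carrier below 0.1 N), for 0.2 s.
2. the cover is swung over the mouth and the arm's eye lines up with the clevis holes (within about 6 mm) (value of joint swing_arm between -0.035 and 0.035 rad and horizontal distance between brass_carrier_mid and stage below 0.027 m and z of brass_carrier_mid in the frame of stage between 0.024 and 0.034 m and angle between brass_carrier_mid's own z axis and vertical below 0.12 rad), for 0.1 s.
At the end, for the whole second after the job is handed in: The brass carrier stands upright (within 7 degrees) on the stage, within 27 mm of its centre; the arm is shut within 0.035 rad; the locking pin is upright through clevis and eye, within 3 mm of the hole axis, its collar within 3 mm of the clevis top; all at rest (all of step 2 and horizontal distance between lock_pin_collar and clevis_hole below 0.003 m and z of lock_pin_collar in the frame of clevis_hole between -0.003 and 0.003 m and angle between lock_pin_collar's own z axis and vertical below 0.08 rad and linear speed of each of lock_pin, brass_carrier below 0.02 m/s); the robot touches nothing.
It fails at once if the brass carrier is dropped (more than about 10 mm of free fall) or flung (contact force between the fingers and brass_carrier below 0.05 N and linear speed of brass_carrier above 0.45 m/s).
It fails at once if the brass carrier is tipped over (angle between brass_carrier_mid's own z axis and vertical above 0.6 rad).
It fails at once if the carrier is rammed into the load lock (over 40 N) (contact force between brass_carrier and loadlock above 40 N).
It fails at once if another thing is shifted by more than 30 mm (distance of any of steel_carrier_mid, spare_pin_knob, grease_jar_mid, elbow_mid, blank_flange_mid, clamp_mid, spanner_mid from where it was at the start of the episode above 0.03 m).
It also fails if it takes over 72 s, if anything falls off the work surface, if the arm or the gripper's body presses on something with over 40 N, if the wrist force passes 120 N, or if a joint passes its speed limit or range.

## Working session

There is one attempt and no reset: what is moved stays moved. The work goes in short steps, Python scripts to look and compute and a tool call to move; the robot and the scene stay as the last step left them, time stands still between calls to the robot, and variables do not carry over. Pictures are saved under pics/ and viewed, at most 10 in all, crops included, and the job is handed in when it is done.

Besides the shell and the picture viewer there is one more tool, called after "Call:" by a JSON object that holds its "fn" and its "kwargs", one argument or row to a line. move_arm: Moves the arm, as the interface text tells. Its arguments: {"type":"object","properties":{"deltas":{"type":"array","items":{"type":"number"}},"squeeze":{"type":"number"}},"required":["deltas"]}

```bash
mkdir -p pics
cat > h.py <<'E'
import numpy as np, cv2
from plant import robot
from scipy.spatial.transform import Rotation as R
def pts(cam, d):
    m=robot.camera_model(cam);K,Rm,t=[np.array(m[k]) for k in("K","R","t")]
    v,u=np.mgrid[:d.shape[0],:d.shape[1]]
    c=np.stack([(u-K[0,2])/K[0,0]*d,(v-K[1,2])/K[1,1]*d,d],-1)
    return (c-t)@Rm
def proj(cam,X):
    m=robot.camera_model(cam);c=np.array(m["R"])@X+np.array(m["t"]);p=np.array(m["K"])@c
    return p[:2]/p[2]
def onplane(cam,uv,z):
    m=robot.camera_model(cam);K,Rm,t=[np.array(m[k]) for k in("K","R","t")]
    r=Rm.T@np.linalg.inv(K)@np.array([uv[0],uv[1],1.]);o=-Rm.T@t
    return o+r*(z-o[2])/r[2]
def shot(cam,name):
    p,d=robot.read_camera(cam);cv2.imwrite(f"pics/{name}.png",cv2.cvtColor(p,cv2.COLOR_RGB2BGR));np.savez(f"pics/{name}.npz",p=p,d=d)
    return p,d,pts(cam,d)
E
python3 - <<'E'
from h import *
for c in("top","scene"):
    p,d,X=shot(c,c+"0")
    m=robot.camera_model(c);print(c,(-np.array(m["R"]).T@m["t"]).round(3))
    for l in["loadlock","swing_arm","cover_mid","black_grip","eye_hole","clevis_hole","pin_block","lock_pin_knob","brass_carrier_mid","steel_carrier_mid","tray","spare_pin_knob","grease_jar_mid","elbow_mid"]:
        for r in robot.recognise(c,l)[:4]:
            u,v=r["uv"];print(l,r["confidence"],np.round(r["uv"]),X[int(v),int(u)].round(3))
print(robot.read_state())
E
```

```text
top [ 0.37  -0.005  1.143]
loadlock 0.59 [236. 184.] [0.604 0.055 0.041]
loadlock 0.39 [200. 162.] [0.632 0.136 0.152]
swing_arm 0.61 [198. 160.] [0.636 0.139 0.154]
cover_mid 0.63 [200. 163.] [0.628 0.136 0.155]
cover_mid 0.59 [310. 128.] [ 0.773 -0.145  0.016]
black_grip 0.94 [199. 164.] [0.627 0.136 0.152]
eye_hole 0.65 [203. 164.] [0.627 0.127 0.153]
clevis_hole 0.81 [240. 180.] [0.614 0.045 0.053]
pin_block 0.59 [363. 245.] [ 0.451 -0.27   0.05 ]
lock_pin_knob 0.69 [363. 215.] [ 0.521 -0.263  0.089]
lock_pin_knob 0.66 [348. 276.] [ 0.375 -0.229  0.07 ]
lock_pin_knob 0.57 [356. 244.] [ 0.45  -0.243  0.092]
lock_pin_knob 0.43 [317. 230.] [ 0.485 -0.15   0.086]
brass_carrier_mid 0.73 [163. 186.] [0.591 0.237 0.071]
brass_carrier_mid 0.65 [153. 229.] [0.486 0.267 0.022]
steel_carrier_mid 0.73 [378. 246.] [ 0.446 -0.297  0.089]
steel_carrier_mid 0.52 [123. 245.] [0.438 0.329 0.064]
tray 0.86 [138. 236.] [0.468 0.309 0.007]
spare_pin_knob 0.63 [312. 129.] [ 0.768 -0.147  0.015]
spare_pin_knob 0.53 [378. 246.] [ 0.446 -0.297  0.089]
grease_jar_mid 0.88 [334. 191.] [ 0.588 -0.197  0.063
[... 1251 characters left out ...]
{'t': 1.5, 'q': array([-1.31539695e+00,  1.30396151e-01,  1.48821101e+00,  4.08120352e-05,
        1.52303000e+00, -8.54243981e-02]), 'dq': array([ 4.81380293e-05,  1.09638307e-03,  1.32078398e-03,  6.50183277e-04,
        7.45144707e-04, -1.90730569e-03]), 'joint_torque': array([ 4.58428221e-04, -5.59755528e+01, -4.92040479e+01,  7.66260875e-02,
        2.30967026e-02, -1.71663788e-05]), 'tool_pos': array([ 0.20057703, -0.56547055,  0.22963147]), 'orientation': array([-3.09604009e+00, -5.32766178e-01, -5.78682152e-05]), 'force': array([-0.41724035,  0.40780731, -0.09361418]), 'wrist_torque': array([-0.0100651 , -0.0195585 , -0.01028461]), 'gripper_force': 0.0, 'opening': 0.0927276513704778}
```

Run:
```python
import cv2
a=cv2.imread("pics/top0.png");b=cv2.imread("pics/scene0.png")
cv2.imwrite("pics/a1.png",cv2.resize(a[90:310,90:410],(800,550),interpolation=cv2.INTER_CUBIC))
cv2.imwrite("pics/b1.png",cv2.resize(b[120:320,100:380],(800,571),interpolation=cv2.INTER_CUBIC))
```

```text
(no output)
```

View pics/a1.png

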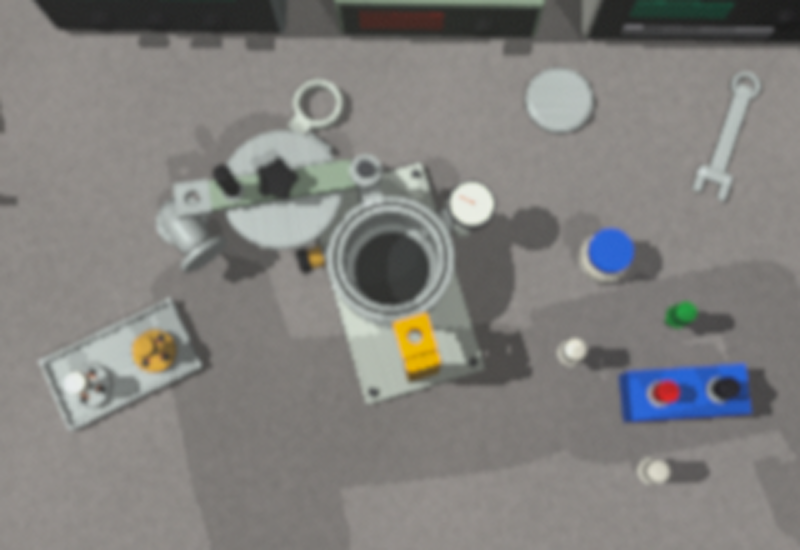

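View pics/b1.png

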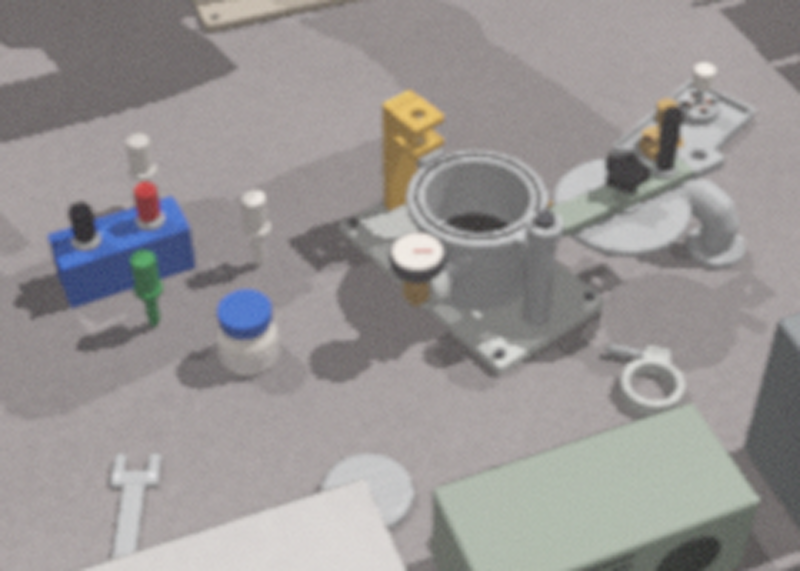

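The top view shows the brass carrier on the tray at about (152,230), beside the steel one with the white knob at (122,243). The red-knob pin is in the blue block at about (355,247). The other candidates are the black spare pin at (380,245), a green pin at (364,215) and white pins at (319,230) and (352,278). Only the red one in the block fits the description, and the enlarged crops confirm it. Next I'll measure precisely.

```bash
cat > meas.py <<'E'
from h import *
from scipy.optimize import least_squares
def circ(P,r=None):
    c0=P[:,:2].mean(0)
    f=lambda a:np.hypot(P[:,0]-a[0],P[:,1]-a[1])-(a[2] if r is None else r)
    s=least_squares(f,[*c0,.05],loss="soft_l1",f_scale=.002).x
    return s
def load(n):
    z=np.load(f"pics/{n}.npz");c="top" if "top" in n else "scene"
    return c,z["p"],z["d"],pts(c,z["d"]),cv2.cvtColor(z["p"],cv2.COLOR_RGB2HSV)
def sel(n,near,rad,zr,hsv=None):
    c,p,d,X,H=load(n)
    m=(d>0)&(np.hypot(X[...,0]-near[0],X[...,1]-near[1])<rad)&(X[...,2]>zr[0])&(X[...,2]<zr[1])
    if hsv is not None: m&=np.all((H>=hsv[0])&(H<=hsv[1]),-1)
    return X[m]
E
python3 - <<'E'
from meas import *
for n in("top0","scene0"):
    c,p,d,X,H=load(n)
    ych=((20,150,80),(32,255,255)); red=((0,150,60),(8,255,255))
    print(n)
    P=sel(n,(.56,.04),.075,(.094,.106)); print("flange",len(P),circ(P),circ(P,.055),P[:,2].mean())
    P=sel(n,(.5,.0),.09,(.132,.15),ych)
    print("clevis top",len(P),P.mean(0),P.min(0),P.max(0),cv2.minAreaRect((P[:,:2]*1000).astype(np.float32)))
    P=sel(n,(.6,.06),.12,(.13,.146)); P=P[P[:,0]>.62];print("hinge/arm",len(P),P.mean(0))
    P=sel(n,(.45,-.25),.06,(.05,.13),((170,120,60),(180,255,255)));P2=sel(n,(.45,-.25),.06,(.05,.13),red);P=np.vstack([P,P2]);print("red",len(P),P.mean(0),P[:,2].max(),circ(P,.011),circ(P[P[:,2]>P[:,2].max()-.006],.011)); T=P[P[:,2]>P[:,2].max()-.008];print(" top",T.mean(0),len(T))
    P=sel(n,(.48,.265),.045,(.04,.09),((8,80,40),(32,255,255)));print("brass",len(P),P.mean(0),P[:,2].max(),circ(P,.011));T=P[P[:,2]>P[:,2].max()-.008];print(" top",T.mean(0),len(T))
    P=sel(n,(.48,.265),.045,(.01,.03),((8,80,40),(32,255,255)));print("puck",len(P),P.mean(0),circ(P,.023))
    P=sel(n,(.46,-.27),.1,(.04,.058),((100,120,40),(130,255,255)));print("block",P.mean(0),cv2.minAreaRect((P[:,:2]*1000).astype(np.float32)))
    P=sel(n,(.63,.15),.14,(.11,.135),((40,15,60),(85,120,255)));Q=P[:,:2];q=Q-Q.mean(0);w=np.linalg.svd(q,full_matrices=False)[2][0];print("arm bar",len(P),P.mean(0),np.degrees(np.arctan2(w[1],w[0])))
    P=sel(n,(.63,.15),.14,(.16,.22),((0,0,0),(180,255,70)));print("grip",len(P),P.mean(0) if len(P) else 0,circ(P,.009) if len(P) else 0)
    P=sel(n,(.6,.02),.12,(.03,.12));
E
```

```text
top0
flange 801 [0.56952514 0.02621932 0.05504404] [0.56952387 0.02621902 0.05      ] 0.09999782239136124
clevis top 247 [ 0.48100543 -0.00316673  0.14061221] [ 0.45501155 -0.02339732  0.13339394] [0.50682424 0.01699554 0.14697661] ((481.6597595214844, -2.902984619140625), (47.68131637573242, 32.50094223022461), 15.650311470031738)
hinge/arm 199 [0.64386732 0.08604268 0.13326381]
red 58 [ 0.44387965 -0.2456306   0.09100033] 0.09720332752425538 [ 0.43726209 -0.24887251  0.05      ] [ 0.44793681 -0.25452321  0.05      ]
 top [ 0.44447653 -0.2463204   0.09227755] 48
brass 72 [0.48100924 0.27099423 0.06347333] 0.06953848276921777 [0.48282736 0.27386264 0.05      ]
 top [0.48160992 0.27235235 0.06586764] 56
puck 163 [0.47914728 0.26804372 0.01981005] [0.485396   0.28075501 0.05      ]
block [ 0.44665466 -0.27504716  0.05122651] ((447.54827880859375, -278.15069580078125), (49.22462844848633, 122.30709075927734), 5.141001224517822)
arm bar 519 [0.63439925 0.1254793  0.12758999] -78.10055004642274
grip 52 [0.62368315 0.17468393 0.18677893] [0.63057478 0.17402609 0.05      ]
scene0
flange 563 [0.57006222 0.02595041 0.05474958] [0.57006737 0.02598196 0.05      ] 0.10034687426699938<stdin>:8: RuntimeWarning: Mean of empty slice.
  ret = um.true_divide(
Traceback (most recent call last):
ValueError: zero-size array to reduction operation minimum which has no identity
```

Run:
```python
from meas import *
ych=((15,120,60),(35,255,255)); red=((0,140,50),(8,255,255))
red2=((168,120,50),(180,255,255))
for n in("top0","scene0"):
    print(n)
    P=sel(n,(.5,.0),.09,(.132,.15),ych);print("clevis",len(P))
    if len(P):print(P.mean(0),cv2.minAreaRect((P[:,:2]*1000).astype(np.float32)))
    P=sel(n,(.65,.053),.03,(.130,.146));print("hinge",len(P),P.mean(0),circ(P,.013))
    P=np.vstack([sel(n,(.445,-.247),.04,(.07,.13),h) for h in(red,red2)])
    if len(P): T=P[P[:,2]>P[:,2].max()-.01];print("red",len(P),P.mean(0),P.max(0),P.min(0),T.mean(0),len(T))
    P=sel(n,(.48,.27),.04,(.045,.09),((8,60,40),(35,255,255)))
    if len(P):print("brass",len(P),P.mean(0),P.min(0),P.max(0))
    P=sel(n,(.57,.026),.2,(.006,.017),((0,0,110),(180,60,255)));print("base",len(P))
    P=sel(n,(.63,.15),.14,(.11,.135),((40,15,60),(85,120,255)))
    if len(P):
        Q=P[:,:2];w=np.linalg.svd(Q-Q.mean(0),full_matrices=False)[2][0];print("arm bar",len(P),P.mean(0),np.degrees(np.arctan2(w[1],w[0])))
    P=sel(n,(.63,.15),.14,(.16,.22));
    if len(P):print("grip",len(P),P.mean(0),P.min(0),P.max(0))
# hole in clevis image
a=cv2.imread("pics/top0.png");cr=[cv2.resize(a[y-25:y+25,x-33:x+33],(396,300),interpolation=cv2.INTER_CUBIC) for x,y in((255,228),(236,160),(355,247),(170,165))]
cv2.imwrite("pics/c1.png",np.vstack([np.hstack(cr[:2]),np.hstack(cr[2:])]))
```

```text
top0
clevis 268
[ 0.48168316 -0.00305213  0.14065836] ((482.2225646972656, -2.798828125), (48.52554702758789, 33.62797927856445), 17.336400985717773)
hinge 114 [0.65009004 0.05384234 0.13399126] [0.65109148 0.05598289 0.05      ]
red 60 [ 0.44387882 -0.24603766  0.09098863] [ 0.45207239 -0.23721379  0.09720333] [ 0.4352756  -0.25796113  0.0773511 ] [ 0.44425593 -0.2468827   0.09200122] 53
brass 74 [0.48121114 0.27122576 0.06355209] [0.4714333  0.26256893 0.04640466] [0.49152387 0.28205189 0.06953848]
base 1523
arm bar 519 [0.63439925 0.1254793  0.12758999] -78.10055004642274
grip 81 [0.62522819 0.17614982 0.18755053] [0.61818445 0.12129774 0.16005663] [0.63720676 0.18606241 0.20038164]
scene0
clevis 158
[ 0.48627649 -0.00414171  0.14037792] ((484.26348876953125, -2.4081192016601562), (48.01060485839844, 34.01605224609375), 15.749387741088867)
hinge 105 [0.65248915 0.05498728 0.13395531] [0.64902987 0.05787312 0.05      ]
red 58 [ 0.45075429 -0.24773337  0.08557193] [ 0.45674923 -0.24032884  0.09728054] [ 0.43580396 -0.25498496  0.07109681] [ 0.44873798 -0.24747782  0.09243276] 29
brass 29 [0.48116766 0.26918738 0.06232213] [0.47182544 0.26314698 0.04775546] [0.48961231 0.28081236 0.07003537]
base 1326
arm bar 276 [0.64440311 0.12029281 0.1284922 ] -83.30327105942393
grip 105 [0.63101773 0.17732727 0.18288724] [0.62016417 0.16899352 0.160341  ] [0.63890812 0.18912246 0.19974692]
```

View pics/c1.png

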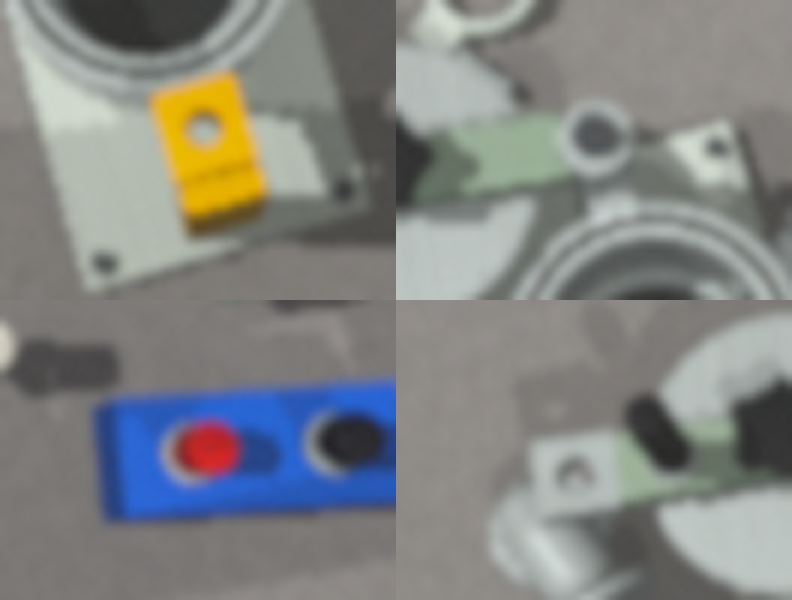

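The crops show the clevis hole at px (255.6,223.9), the hinge cap at (235.9,157.4), the eye at (166.4,168.8) and the red knob at about (356,247) in the blue block. That confirms the red pin.

Run:
```python
from meas import *
print(robot.camera_model("top")["K"])
ch=onplane("top",(255.6,223.9),.141);hi=onplane("top",(235.9,157.4),.138);ey=onplane("top",(166.4,168.75),.129)
print(ch,hi,ey,np.hypot(*(hi-ch)[:2]),np.hypot(*(ey-hi)[:2]))
mid=(ch+hi)/2;print("mid",mid,"yaw",np.degrees(np.arctan2(*(hi-ch)[1::-1])))
e=(hi-ch)[:2];a=(ey-hi)[:2];print("swing",(np.arctan2(-e[1],-e[0])-np.arctan2(a[1],a[0]))%(2*np.pi))
# base plate rect from edges
c,p,d,X,H=load("top0")
m=((X[...,2]>.006)&(X[...,2]<.018)&(np.hypot(X[...,0]-.57,X[...,1]-.026)<.15)).astype(np.uint8)
n,l,s,_=cv2.connectedComponentsWithStats(m);k=1+s[1:,4].argmax();print(cv2.minAreaRect((X[l==k][:,:2]*1000).astype(np.float32)))
T=sel("top0",(.4443,-.247),.03,(.087,.1));T=T[np.hypot(T[:,0]-.444,T[:,1]+.247)<.016];print("redtop",T.mean(0),len(T))
T=sel("top0",(.48,.27),.03,(.058,.075));print("brasstop",T.mean(0),len(T),T[:,2].max())
T=sel("top0",(.48,.27),.035,(.015,.026),((8,60,40),(35,255,255)));print("puck",T.mean(0),cv2.minEnclosingCircle((T[:,:2]*1000).astype(np.float32)))
s=robot.read_state();print(R.from_rotvec(s["orientation"]).as_matrix().round(3))
```

```text
[[430.68133189   0.         254.63024385]
 [  0.         430.68133189 192.88233432]
 [  0.           0.           1.        ]]
[ 0.48796687 -0.00103201  0.141     ] [0.64868017 0.04974269 0.138     ] [0.61947299 0.21804024 0.129     ] 0.16854328048823955 0.17081312662568926
mid [0.56832352 0.02435534 0.1395    ] yaw 17.533068213129923
swing 1.704972639320487
((508.76336669921875, 5.461784362792969), (121.75848388671875, 129.72666931152344), 17.567163467407227)
redtop [ 0.44557831 -0.24739106  0.09193005] 63
brasstop [0.48184252 0.27212876 0.06537595] 64 0.06953848276921777
puck [0.4792622  0.26836417 0.01996801] ((480.7430725097656, 272.3044128417969), 22.871225357055664)
[[ 0.942  0.334  0.   ]
 [ 0.334 -0.942  0.   ]
 [ 0.    -0.    -1.   ]]
```

```bash
cat >> h.py <<'E'
def go(xyz,ydir=None,tilt=None,S=None):
    "tool-frame delta from the measured pose to TCP xyz, closing line at ydir degrees (nearest half turn)"
    s=S or robot.read_state();M=R.from_rotvec(s["orientation"])
    d=M.inv().apply(np.array(xyz)-s["tool_pos"])
    y=M.as_matrix()[:,1];cur=np.degrees(np.arctan2(y[1],y[0]))
    if ydir is None: return d.round(4),round(cur,2)
    dy=(ydir-cur+90)%180-90
    a=np.radians(cur+dy);yy=np.array([np.cos(a),np.sin(a),0]);z=np.array([0,0,-1.]);N=R.from_matrix(np.stack([np.cross(yy,z),yy,z],1))
    return d.round(4),(M.inv()*N).as_rotvec().round(4),round(cur,2)
E
python3 - <<'E'
from h import *
print(go((.43,-.15,.23),-30));print(go((.481,.272,.16),-30))
E
```

```text
(array([ 3.551e-01, -3.149e-01, -3.000e-04]), array([-0.000e+00, -1.000e-04, -7.064e-01]), np.float64(-70.47))
(array([ 0.5442, -0.6956,  0.0697]), array([-0.000e+00, -1.000e-04, -7.064e-01]), np.float64(-70.47))
```

Call:
{"fn": "move_arm", "kwargs": {
  "deltas": [0.355,-0.315,0,0,0,-0.706,0.54,0.355,-0.315,0,0,0,-0.706,0.54,0.355,-0.315,0,0,0,-0.706,0.54,0.355,-0.315,0,0,0,-0.706,0.54,0.355,-0.315,0,0,0,-0.706,0.54,0.355,-0.315,0,0,0,-0.706,0.54,0.355,-0.315,0,0,0,-0.706,0.54,0.544,-0.695,0.07,0,0,-0.706,0.54,0.544,-0.695,0.07,0,0,-0.706,0.54,0.544,-0.695,0.07,0,0,-0.706,0.54,0.544,-0.695,0.07,0,0,-0.706,0.54,0.544,-0.695,0.07,0,0,-0.706,0.54]
}}

```text
t: 3.0
tool_pos: [0.4586, 0.1251, 0.1827]
orientation: [2.72, 1.57, 0.002]
force: [1.2, 0.3, -0.3]
opening: 0.0503
gripper_force: 0.0
```

Run:
```python
from h import *
print(robot.read_state()["t"],robot.read_state()["tool_pos"],go((.481,.272,.10),-30))
```

```text
3.0 [0.45858075 0.12509852 0.18270129] (array([ 0.1384, -0.0542,  0.0827]), array([ 0.0012, -0.0008, -0.0003]), np.float64(-30.02))
```

Call:
{"fn": "move_arm", "kwargs": {
  "deltas": [0.138,-0.054,0.01,0,0,0,0.54,0.138,-0.054,0.04,0,0,0,0.54,0.138,-0.054,0.06,0,0,0,0.54,0.138,-0.054,0.06,0,0,0,0.54,0.138,-0.054,0.06,0,0,0,0.54]
}}

```text
t: 3.62
tool_pos: [0.4809, 0.2691, 0.1231]
orientation: [2.721, 1.57, 0.0]
force: [0.6, -0.1, 0.3]
opening: 0.0499
gripper_force: 0.0
```

Run:
```python
from h import *
print(robot.read_state()["tool_pos"],go((.481,.272,.047),-30))
shot("top","top1");shot("scene","scene1")
a=cv2.imread("pics/top1.png");b=cv2.imread("pics/scene1.png")
cv2.imwrite("pics/d1.png",np.hstack([cv2.resize(a[180:280,100:200],(400,400)),cv2.resize(b[120:220,280:380],(400,400))]))
```

```text
[0.48089817 0.26906613 0.12312668] (array([ 0.0026, -0.0014,  0.0761]), array([ 0.0004,  0.0001, -0.0002]), np.float64(-30.01))
```

View pics/d1.png

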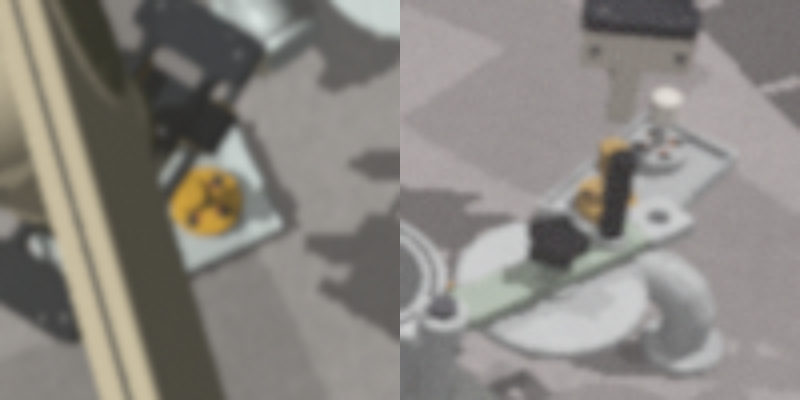

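The gripper hangs over the brass carrier (crop left, puck at about (205,200)). The way down is clear.

Call:
{"fn": "move_arm", "kwargs": {
  "deltas": [0.001,-0.0005,0.04,0,0,0,0.54,0.001,-0.0005,0.073,0,0,0,0.54,0.001,-0.0005,0.073,0,0,0,0.54,0.001,-0.0005,0.073,0,0,0,0.54]
}}

```text
t: 4.22
tool_pos: [0.4821, 0.2705, 0.0517]
orientation: [2.721, 1.569, 0.004]
force: [0.2, -0.8, 0.5]
opening: 0.0502
gripper_force: 0.0
```

Run:
```python
from h import *
print(go((.481,.272,.047),-30))
```

```text
(array([ 0.0007, -0.0017,  0.0047]), array([ 0.0016, -0.0021, -0.0013]), np.float64(-30.08))
```

Close with a moderate grip.

Call:
{"fn": "move_arm", "kwargs": {
  "deltas": [0.001,-0.001,0.003,0,0,0,0.45,0.001,-0.001,0.003,0,0,0,0.3,0.001,-0.001,0.003,0,0,0,0.1,0.001,-0.001,0.003,0,0,0,0.1,0.001,-0.001,0.003,0,0,0,0.1,0.001,-0.001,0.003,0,0,0,0.1],
  "squeeze": 15
}}

```text
t: 4.97
tool_pos: [0.4806, 0.2721, 0.0468]
orientation: [-2.721, -1.57, -0.001]
force: [-1.3, -0.4, 3.4]
opening: 0.0215
gripper_force: 15.0
```

Call:
{"fn": "move_arm", "kwargs": {
  "deltas": [0,0,-0.04,0,0,0,0.1,0,0,-0.08,0,0,0,0.1,0,0,-0.118,0,0,0,0.1,0,0,-0.118,0,0,0,0.1,0,0,-0.118,0,0,0,0.1]
}}

```text
t: 5.6
tool_pos: [0.4798, 0.2716, 0.1631]
orientation: [-2.721, -1.57, 0.003]
force: [-0.8, -0.1, -2.3]
opening: 0.0215
gripper_force: 15.0
```

Run:
```python
from h import *
print(go((.569,.0255,.165),-30))
```

```text
(array([-0.1684,  0.2004, -0.0019]), array([-0.001 ,  0.0015, -0.0005]), np.float64(-30.03))
```

Call:
{"fn": "move_arm", "kwargs": {
  "deltas": [-0.02,0.025,0,0,0,0,0.1,-0.05,0.06,0,0,0,0,0.1,-0.08,0.095,0,0,0,0,0.1,-0.11,0.13,0,0,0,0,0.1,-0.14,0.165,0,0,0,0,0.1,-0.16,0.19,0,0,0,0,0.1,-0.168,0.2,0,0,0,0,0.1,-0.168,0.2,0,0,0,0,0.1,-0.168,0.2,0,0,0,0,0.1]
}}

```text
t: 6.72
tool_pos: [0.5689, 0.0276, 0.1638]
orientation: [-2.719, -1.571, 0.001]
force: [-0.4, -0.0, -1.5]
opening: 0.0216
gripper_force: 15.0
```

Run:
```python
from h import *
print(go((.569,.0255,.080),-30))
shot("scene","scene2")
b=cv2.imread("pics/scene2.png")
cv2.imwrite("pics/d2.png",cv2.resize(b[110:260,210:370],(640,600),interpolation=cv2.INTER_CUBIC))
```

```text
(array([-0.0017,  0.0013,  0.0838]), array([-0.0014,  0.0002,  0.0005]), np.float64(-29.97))
```

View pics/d2.png

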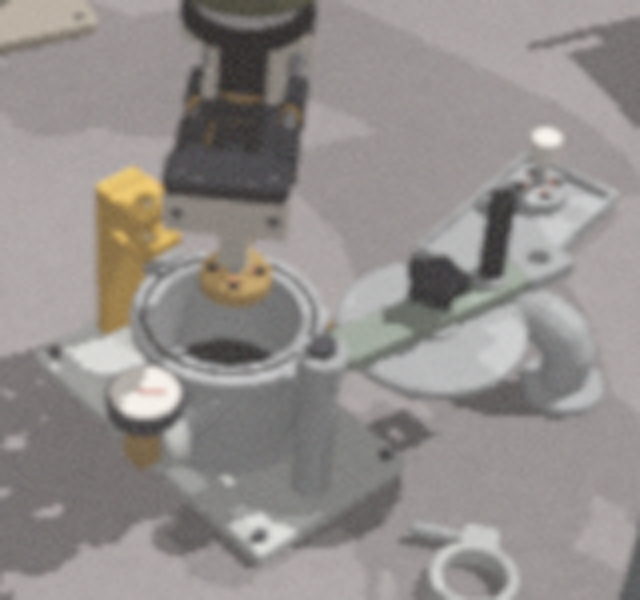

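The carrier (crop 235,270) hangs upright over the mouth. I'll lower it, slowing towards the end.

Call:
{"fn": "move_arm", "kwargs": {
  "deltas": [-0.001,0.001,0.025,0,0,0,0.1,-0.001,0.001,0.05,0,0,0,0.1,-0.001,0.001,0.068,0,0,0,0.1,-0.001,0.001,0.075,0,0,0,0.1,-0.001,0.001,0.078,0,0,0,0.1,-0.001,0.001,0.08,0,0,0,0.1,-0.001,0.001,0.08,0,0,0,0.1]
}}

```text
t: 7.65
tool_pos: [0.5703, 0.025, 0.0852]
orientation: [2.721, 1.57, 0.001]
force: [1.0, 0.0, -1.7]
opening: 0.0215
gripper_force: 15.0
```

Call:
{"fn": "move_arm", "kwargs": {
  "deltas": [0,0,0.002,0,0,0,0.1,0,0,0.004,0,0,0,0.1,0,0,0.0055,0,0,0,0.1,0,0,0.006,0,0,0,0.1,0,0,0.006,0,0,0,0.1]
}}

```text
t: 8.28
tool_pos: [0.5699, 0.0251, 0.0789]
orientation: [2.721, 1.57, 0.0]
force: [-3.6, 1.2, 4.4]
opening: 0.0215
gripper_force: 15.0
```

Contact (the z force went from −1.7 to +4.4 N). Open a little.

Call:
{"fn": "move_arm", "kwargs": {
  "deltas": [0,0,0,0,0,0,0.27,0,0,0,0,0,0,0.36,0,0,0,0,0,0,0.36,0,0,0,0,0,0,0.36,0,0,0,0,0,0,0.36]
}}

```text
t: 8.9
tool_pos: [0.5699, 0.025, 0.0785]
orientation: [-2.721, -1.57, 0.0]
force: [-0.2, -0.0, -0.2]
opening: 0.0337
gripper_force: 0.0
```

Call:
{"fn": "move_arm", "kwargs": {
  "deltas": [0,0,-0.015,0,0,0,0.36,0,0,-0.04,0,0,0,0.36,0,0,-0.09,0,0,0,0.36,0,0,-0.14,0,0,0,0.36,0,0,-0.17,0,0,0,0.36,0,0,-0.17,0,0,0,0.36]
}}

```text
t: 9.65
tool_pos: [0.5718, 0.025, 0.2533]
orientation: [2.717, 1.568, 0.01]
force: [0.0, 0.1, -0.4]
opening: 0.0335
gripper_force: 0.0
```

Run:
```python
from meas import *
shot("scene","scene3")
P=sel("scene3",(.57,.025),.05,(.03,.12),((8,60,30),(35,255,255)));print(len(P),P.mean(0) if len(P) else 0,P.max(0) if len(P) else 0,P.min(0) if len(P) else 0)
b=cv2.imread("pics/scene3.png")
cv2.imwrite("pics/d3.png",cv2.resize(b[110:260,210:370],(640,600),interpolation=cv2.INTER_CUBIC))
for l in("black_grip","cover_mid"):print(robot.recognise("scene",l)[:2])
```

```text
126 [0.56721618 0.02751948 0.07724213] [0.58347864 0.05158823 0.10174358] [0.52202195 0.01624175 0.03691537]
[{'uv': [324.0, 188.9], 'confidence': 0.69}, {'uv': [234.2, 289.8], 'confidence': 0.61}]
[{'uv': [321.0, 188.0], 'confidence': 0.74}]
```

View pics/d3.png

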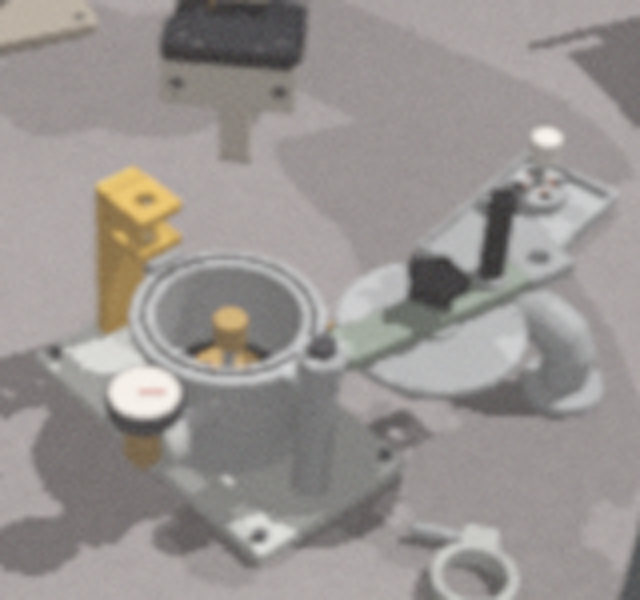

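The brass carrier stands upright on the stage, knob at crop (230,325). Now to the black grip.

Run:
```python
from h import *
print(go((.628,.178,.25),10), robot.read_state()["q"].round(2))
```

```text
(array([ 0.1618, -0.0257, -0.0026]), array([-1.600e-03,  2.000e-04, -6.986e-01]), np.float64(-30.03)) [-0.05  0.04  1.55 -0.    1.55  0.48]
```

Call:
{"fn": "move_arm", "kwargs": {
  "deltas": [0.05,-0.008,0,0,0,-0.17,0.5,0.1,-0.016,0,0,0,-0.35,0.5,0.15,-0.024,0,0,0,-0.52,0.5,0.162,-0.026,0,0,0,-0.698,0.5,0.162,-0.026,0,0,0,-0.698,0.5,0.162,-0.026,0,0,0,-0.698,0.5]
}}

```text
t: 10.55
tool_pos: [0.6278, 0.1775, 0.2473]
orientation: [-2.025, -2.401, 0.003]
force: [-0.7, 0.2, 0.7]
opening: 0.0463
gripper_force: 0.0
```

Run:
```python
from h import *
print(go((.628,.178,.17),10))
```

```text
(array([0.0005, 0.0005, 0.0773]), array([-0.0021,  0.0003, -0.005 ]), np.float64(9.71))
```

Call:
{"fn": "move_arm", "kwargs": {
  "deltas": [0.0005,0.0005,0.03,0,0,0,0.5,0.0005,0.0005,0.06,0,0,0,0.5,0.0005,0.0005,0.076,0,0,0,0.5,0.0005,0.0005,0.076,0,0,0,0.5,0.0005,0.0005,0.076,0,0,0,0.1,0.0005,0.0005,0.076,0,0,0,0.1,0.0005,0.0005,0.076,0,0,0,0.1,0.0005,0.0005,0.076,0,0,0,0.1,0.0005,0.0005,0.076,0,0,0,0.1],
  "squeeze": 8
}}

```text
t: 11.68
tool_pos: [0.6292, 0.1791, 0.1734]
orientation: [2.019, 2.406, 0.002]
force: [-1.8, 0.0, 6.0]
opening: 0.0179
gripper_force: 8.0
```

```bash
cat > arc.py <<'E'
from h import *
import sys
C=np.array([.650,.0507]);Y=17.55
s=robot.read_state();p=s["tool_pos"][:2]
f0=np.degrees(np.arctan2(*(p-C)[::-1]));print("phi",f0,"theta",np.radians(180+Y-f0),"r",np.hypot(*(p-C)),s["tool_pos"],s["force"])
for f in np.linspace(f0,float(sys.argv[1]),int(sys.argv[2])+1)[1:]:
    q=C+.130*np.array([np.cos(np.radians(f)),np.sin(np.radians(f))])
    a=go((*q,s["tool_pos"][2]),f-90,S=s);print(a[0].round(3),a[1].round(3))
E
python3 arc.py 148.6 10
```

```text
phi 99.2006510284081 theta 1.7165199567471778 r 0.1300292178093136 [0.62920932 0.17905632 0.17338321] [-1.75028512  0.03691873  6.00087211]
[-0.    -0.011 -0.   ] [ 0.001 -0.    -0.073]
[-0.002 -0.022 -0.   ] [ 0.001  0.    -0.159]
[-0.004 -0.033 -0.   ] [ 0.001  0.    -0.245]
[-0.007 -0.044 -0.   ] [ 0.001  0.    -0.331]
[-0.011 -0.054 -0.   ] [ 0.001  0.    -0.418]
[-0.016 -0.064 -0.   ] [ 0.001  0.    -0.504]
[-0.022 -0.074 -0.   ] [ 0.001  0.    -0.59 ]
[-0.029 -0.083 -0.   ] [ 0.001  0.    -0.676]
[-0.036 -0.092 -0.   ] [ 0.001  0.    -0.762]
[-0.044 -0.099 -0.   ] [ 0.001  0.    -0.849]
```

Call:
{"fn": "move_arm", "kwargs": {
  "deltas": [0,-0.011,-0.002,0,0,-0.073,0.1,-0.002,-0.022,-0.002,0,0,-0.159,0.1,-0.004,-0.033,-0.002,0,0,-0.245,0.1,-0.007,-0.044,-0.002,0,0,-0.331,0.1,-0.011,-0.054,-0.002,0,0,-0.418,0.1,-0.016,-0.064,-0.002,0,0,-0.504,0.1,-0.022,-0.074,-0.002,0,0,-0.59,0.1,-0.029,-0.083,-0.002,0,0,-0.676,0.1,-0.036,-0.092,-0.002,0,0,-0.762,0.1,-0.044,-0.099,-0.002,0,0,-0.849,0.1,-0.044,-0.099,-0.002,0,0,-0.849,0.1]
}}

```text
t: 13.05
tool_pos: [0.5381, 0.1179, 0.1734]
orientation: [-0.851, -3.022, 0.002]
force: [-0.3, 0.1, -5.6]
opening: 0.0176
gripper_force: 8.0
```

```bash
python3 arc.py 197 11
```

```text
phi 149.02875314219352 theta 0.8468555148416761 r 0.13053761596154195 [0.5380737  0.11787568 0.17343384] [-0.25907443  0.06711443 -5.6012873 ]
[-0.001 -0.01   0.   ] [-0.001 -0.001 -0.085]
[-0.002 -0.02   0.   ] [-0.001 -0.002 -0.161]
[-0.004 -0.029  0.   ] [-0.001 -0.002 -0.237]
[-0.007 -0.039  0.   ] [-0.001 -0.002 -0.313]
[-0.01  -0.048  0.   ] [-0.001 -0.002 -0.389]
[-0.014 -0.057  0.   ] [-0.001 -0.002 -0.465]
[-0.019 -0.066  0.   ] [-0.001 -0.002 -0.541]
[-0.024 -0.074  0.   ] [-0.001 -0.002 -0.617]
[-0.031 -0.082  0.   ] [-0.001 -0.002 -0.694]
[-0.037 -0.089  0.   ] [-0.001 -0.002 -0.77 ]
[-0.044 -0.096  0.   ] [-0.001 -0.002 -0.846]
```

Call:
{"fn": "move_arm", "kwargs": {
  "deltas": [-0.001,-0.01,0.001,0,0,-0.085,0.1,-0.002,-0.02,0.001,0,0,-0.161,0.1,-0.004,-0.029,0.001,0,0,-0.237,0.1,-0.007,-0.039,0.001,0,0,-0.313,0.1,-0.01,-0.048,0.001,0,0,-0.389,0.1,-0.014,-0.057,0.001,0,0,-0.465,0.1,-0.019,-0.066,0.001,0,0,-0.541,0.1,-0.024,-0.074,0.001,0,0,-0.617,0.1,-0.031,-0.082,0.001,0,0,-0.694,0.1,-0.037,-0.089,0.001,0,0,-0.77,0.1,-0.044,-0.096,0.001,0,0,-0.846,0.1,-0.044,-0.096,0.001,0,0,-0.846,0.1]
}}

```text
t: 14.55
tool_pos: [0.5256, 0.0129, 0.1733]
orientation: [0.463, -3.104, 0.001]
force: [-7.2, -3.8, 3.0]
opening: 0.0178
gripper_force: 8.0
```

```bash
python3 arc.py 197.55 1
```

```text
phi -163.07721825763022 theta 6.294132330903857 r 0.130025800517861 [0.52560459 0.01285175 0.17325485] [-7.23351416 -3.8421662   2.96998873]
[-0.    -0.001 -0.   ] [ 0.    -0.003 -0.01 ]
```

Call:
{"fn": "move_arm", "kwargs": {
  "deltas": [0,-0.0013,0,0,0,-0.01,0.1,0,-0.0013,0,0,0,-0.01,0.1,0,-0.0013,0,0,0,-0.01,0.1]
}}

```text
t: 14.92
tool_pos: [0.5258, 0.0122, 0.1733]
orientation: [0.478, -3.102, 0.0]
force: [-7.2, -3.6, 2.9]
opening: 0.0176
gripper_force: 8.0
```

Call:
{"fn": "move_arm", "kwargs": {
  "deltas": [0,0,0,0,0,0,0.36,0,0,0,0,0,0,0.36,0,0,0,0,0,0,0.36,0,0,-0.04,0,0,0,0.36,0,0,-0.09,0,0,0,0.36,0,0,-0.09,0,0,0,0.36,0,0,-0.09,0,0,0,0.36]
}}

```text
t: 15.8
tool_pos: [0.5269, 0.0124, 0.2632]
orientation: [-0.482, 3.104, 0.0]
force: [-0.0, 1.0, -0.4]
opening: 0.0334
gripper_force: 0.0
```

Run:
```python
from h import *
print(robot.read_state()["q"].round(2),go((.500,-.10,.26),5.1));print(go((.445,-.2475,.26),5.1))
```

```text
[-0.07 -0.08  1.64  0.    1.58 -1.95] (array([ 0.0597, -0.0989,  0.0032]), array([-1.0000e-04,  1.0000e-04, -1.3518e+00]), np.float64(107.65))
(array([ 0.1569, -0.2228,  0.0032]), array([-1.0000e-04,  1.0000e-04, -1.3518e+00]), np.float64(107.65))
```

Run:
```python
from meas import *
print(go((.445,-.2475,.15),107.5))
```

```text
(array([ 0.1569, -0.2228,  0.1132]), array([-0.    ,  0.0002,  0.0026]), np.float64(107.65))
```

Call:
{"fn": "move_arm", "kwargs": {
  "deltas": [0.03,-0.043,0,0,0,0,0.39,0.06,-0.086,0,0,0,0,0.39,0.09,-0.129,0.02,0,0,0,0.39,0.12,-0.172,0.06,0,0,0,0.39,0.157,-0.223,0.09,0,0,0,0.39,0.157,-0.223,0.113,0,0,0,0.39,0.157,-0.223,0.113,0,0,0,0.39,0.157,-0.223,0.113,0,0,0,0.39]
}}

```text
t: 16.8
tool_pos: [0.445, -0.2471, 0.1506]
orientation: [0.483, -3.104, -0.001]
force: [0.4, -0.0, 0.0]
opening: 0.0365
gripper_force: 0.0
```

Run:
```python
from meas import *
print(go((.445,-.2475,.10),107.5))
for c in("top","scene"):shot(c,c+"4")
a=cv2.imread("pics/top4.png");b=cv2.imread("pics/scene4.png")
cv2.imwrite("pics/d4.png",np.vstack([np.hstack([cv2.resize(a[170:245,205:305],(400,300),interpolation=cv2.INTER_CUBIC),cv2.resize(b[140:215,220:320],(400,300),interpolation=cv2.INTER_CUBIC)]),np.hstack([cv2.resize(a[205:280,310:410],(400,300)),cv2.resize(b[170:245,100:200],(400,300))])]))
for n in("top4","scene4"):
    P=sel(n,(.52,.01),.05,(.16,.21),((0,0,0),(180,255,110)));print("grip",len(P),P.mean(0) if len(P) else 0)
    P=sel(n,(.58,.03),.1,(.115,.135),((40,15,60),(85,120,255)));
    if len(P):print("bar",len(P),P.mean(0))
```

```text
(array([ 0.0001, -0.0004,  0.0506]), array([ 0.0008, -0.0003,  0.0032]), np.float64(107.68))
grip 59 [0.52449422 0.01206727 0.19182998]
bar 406 [0.5815118  0.02977974 0.12837624]
grip 84 [0.53110591 0.01134358 0.18205342]
bar 280 [0.5873278  0.02610029 0.12821056]
```

View pics/d4.png

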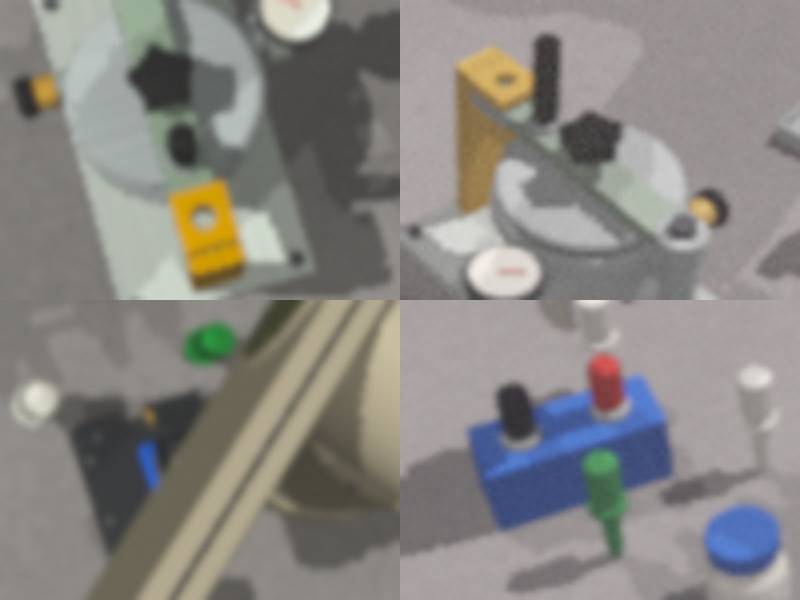

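The cover is over the mouth with the eye between the clevis lugs; the hole in the top-view crop is at (205,217) → px (256,224). The red pin stands in the block at crop (605,385). Next I'll refine the hole position and the arm angle.

Run:
```python
from meas import *
c,p,d,X,H=load("top4")
s=8;big=cv2.resize(p[205:250,235:280],None,fx=s,fy=s,interpolation=cv2.INTER_CUBIC);Hb=cv2.cvtColor(big,cv2.COLOR_RGB2HSV)
y=((Hb[...,0]>15)&(Hb[...,0]<35)&(Hb[...,1]>140)).astype(np.uint8)
cs,h=cv2.findContours(y,cv2.RETR_CCOMP,cv2.CHAIN_APPROX_NONE)
for k,q in enumerate(cs):
    A=cv2.contourArea(q)
    if A>500:
        m=cv2.moments(q);u=np.array([m["m10"],m["m01"]])/A;u=(u+.5)/s-.5+[235,205];print(h[0][k][3],A/s/s,u,onplane("top",u,.141),onplane("top",u,.137))
print("inside hole",p[221:228,252:260].mean(-1).round())
m=(H[...,0]>40)&(H[...,0]<85)&(H[...,1]>15)&(X[...,2]>.122)&(X[...,2]<.134)&(np.hypot(X[...,0]-.58,X[...,1]-.03)<.1)
v,u=np.nonzero(m);Q=np.array([onplane("top",(a,b),.129)[:2] for a,b in zip(u,v)])
w=cv2.fitLine(Q.astype(np.float32),cv2.DIST_HUBER,0,.001,.001).ravel();print("bar dir",np.degrees(np.arctan2(w[1],w[0]))%180,w)
n=np.array([-w[1],w[0]])
for P in((.650,.0507),(.569,.0255),(.488,-.0003)):print(n@(np.array(P)-w[2:]))
```

```text
-1 309.484375 [256.62239886 227.58265176] [ 0.47938404 -0.00358804  0.141     ] [ 0.47982243 -0.0035827   0.137     ]
0 30.4296875 [255.58126337 224.1891795 ] [ 0.48728732 -0.00100164  0.141     ] [ 0.48775725 -0.00098598  0.137     ]
inside hole [[119. 119. 112. 110. 112. 121. 128. 127.]
 [120. 115. 115. 115. 119. 126. 134. 134.]
 [123. 127. 138. 148. 148. 145. 143. 139.]
 [130. 142. 160. 171. 172. 165. 155. 144.]
 [136. 149. 165. 174. 177. 172. 160. 145.]
 [135. 145. 156. 164. 168. 165. 155. 140.]
 [129. 136. 145. 151. 154. 151. 142. 131.]]
bar dir 16.806479 [0.9572868  0.28914005 0.58157736 0.02975792]
0.0002638487490670034
-0.00043943428668813574
-0.0017170893875105946
```

Call:
{"fn": "move_arm", "kwargs": {
  "deltas": [0,0,0.03,0,0,0,0.39,0,0,0.055,0,0,0,0.39,0,0,0.072,0,0,0,0.39,0,0,0.0745,0,0,0,0.39,0,0,0.0745,0,0,0,0.39,0,0,0.0745,0,0,0,0.1,0,0,0.0745,0,0,0,0.1,0,0,0.0745,0,0,0,0.1,0,0,0.0745,0,0,0,0.1,0,0,0.0745,0,0,0,0.1],
  "squeeze": 15
}}

```text
t: 18.15
tool_pos: [0.4455, -0.2482, 0.0769]
orientation: [-0.482, 3.103, -0.002]
force: [0.1, 0.2, 5.5]
opening: 0.0215
gripper_force: 15.0
```

Call:
{"fn": "move_arm", "kwargs": {
  "deltas": [0,0,-0.02,0,0,0,0.1,0,0,-0.05,0,0,0,0.1,0,0,-0.09,0,0,0,0.1,0,0,-0.13,0,0,0,0.1,0,0,-0.158,0,0,0,0.1,0,0,-0.158,0,0,0,0.1,0,0,-0.158,0,0,0,0.1]
}}

```text
t: 19.02
tool_pos: [0.4444, -0.2474, 0.2324]
orientation: [0.482, -3.103, -0.002]
force: [0.5, 1.0, -1.8]
opening: 0.0218
gripper_force: 15.0
```

Run:
```python
from meas import *
print(go((.4878,-.0010,.235),107.5))
```

```text
(array([-0.1161,  0.2217, -0.0024]), array([ 0.0015, -0.0012,  0.0027]), np.float64(107.66))
```

Call:
{"fn": "move_arm", "kwargs": {
  "deltas": [-0.02,0.035,0,0,0,0,0.1,-0.04,0.08,0,0,0,0,0.1,-0.065,0.125,0,0,0,0,0.1,-0.09,0.17,0,0,0,0,0.1,-0.11,0.21,0,0,0,0,0.1,-0.116,0.222,0,0,0,0,0.1,-0.116,0.222,0,0,0,0,0.1,-0.116,0.222,0,0,0,0,0.1,-0.116,0.222,0,0,0,0,0.1]
}}

```text
t: 20.15
tool_pos: [0.488, -0.0023, 0.2338]
orientation: [0.479, -3.104, 0.0]
force: [-0.2, 0.9, 0.2]
opening: 0.0216
gripper_force: 15.0
```

Run:
```python
from meas import *
print(go((.4878,-.0010,.235),107.5))
for c in("top","scene"):shot(c,c+"5")
a=cv2.imread("pics/top5.png");b=cv2.imread("pics/scene5.png")
cv2.imwrite("pics/d5.png",np.hstack([cv2.resize(a[180:255,210:285],(400,400),interpolation=cv2.INTER_CUBIC),cv2.resize(b[130:190,215:275],(400,400),interpolation=cv2.INTER_CUBIC)]))
```

```text
(array([-0.0002,  0.0013, -0.0012]), array([-0.0001, -0.0003,  0.001 ]), np.float64(107.56))
```

View pics/d5.png

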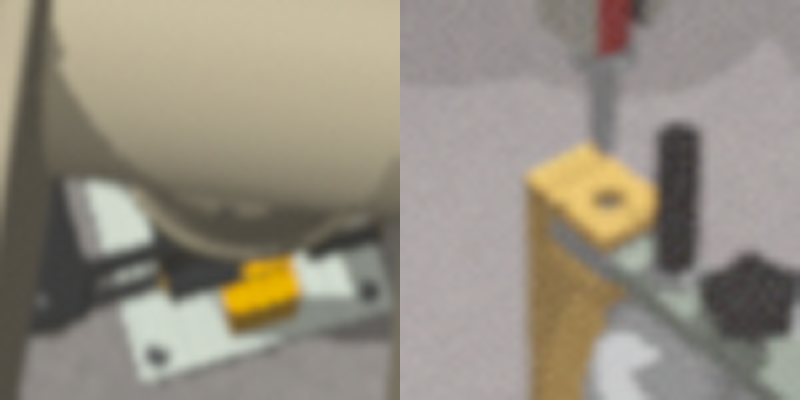

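The pin (crop 602,100) hangs just above the clevis hole (crop 610,198). I'll compare their projections.

Run:
```python
from meas import *
P=robot.read_state()["tool_pos"]
for z in(.205,.19,.18,.165,.141):print(z,proj("scene",np.array([P[0],P[1],z])))
print("hole",proj("scene",np.array([.4873,-.001,.141])),onplane("scene",(245.9,159.2),.141))
p=cv2.imread("pics/scene5.png").astype(int)
h=cv2.cvtColor(p.astype(np.uint8),cv2.COLOR_BGR2HSV)
for r in range(134,164):print(r,h[r,236:256,1],p[r,236:256].mean(-1).round().astype(int))
```

```text
0.205 [245.1660807  139.82230112]
0.19 [245.14367379 144.59182382]
0.18 [245.12894524 147.72693626]
0.165 [245.1071595 152.3642377]
0.141 [245.0730482  159.62514997]
hole [245.3243742  159.35554781] [0.48724769 0.0006272  0.141     ]
134 [ 16  16  21  23  26  25  22  30  69 116 130 139 110  61  25  15  11  12
  13  12] [142 136 127 126 128 127 125 121 108  90  84  79  84 107 125 133 137 145
 148 145]
135 [ 13  14  16  24  25  21  22  27  62 116 140 137 121  57  22  10  14  10
  10  12] [148 145 136 131 128 125 124 127 111  91  80  81  83 108 132 143 146 143
 144 149]
136 [  8  12  10  16  17  15  21  27  57 116 142 135 100  43  13  14  12  14
  13  15] [148 147 146 138 132 128 128 124 111  90  81  78  87 110 132 143 147 146
 147 147]
137 [ 12  12  10  12  11  11  16  26  60 104 113  94  58  24   9   8  15  12
  13  12] [146 146 144 145 135 132 126 121 108  91  88  91 100 112 132 147 149 146
 147 150]
138 [12 10 12 14 11  8 14 19 41 45 43 23 19  8  9 12 12 12 10 14] [151 146 146 143 135 126 121 118 107 106 111 115 118 122 133 145 148 148
 146 145]
139 [ 8 12 14 10  9 10  6  4  9 12  8
[... 3239 characters left out ...]
81 161 114
  68  61]
160 [124 123 132 131 128 127 126 129 123  94  86 101 124 130 129 130 131 122
  66  26] [107 127 140 153 171 182 183 167 141 128 125 134 151 168 180 177 159 115
  71  64]
161 [113 114 126 130 136 128 128 126 123 110 106 116 125 130 130 131 131 120
  60  13] [107 110 110 128 156 177 181 177 168 162 158 163 168 169 171 167 147 103
  67  59]
162 [119 100  95 108 132 133 128 130 126 122 120 125 126 131 132 129 129 110
  30   8] [106 108 109 118 135 158 174 178 179 178 178 177 177 168 162 156 131  88
  64  66]
163 [115  80  51  64  99 122 133 127 127 125 127 127 130 132 132 131 119  91
  22   8] [107 111 112 112 122 133 153 173 179 183 182 180 175 163 146 131 112  82
  66  62]
```

Run:
```python
from meas import *
print(go((.4876,.0002,.205),107.5))
```

```text
(array([-0.0002,  0.0023,  0.029 ]), array([-0.0001, -0.    ,  0.0013]), np.float64(107.57))
```

Call:
{"fn": "move_arm", "kwargs": {
  "deltas": [0,0.002,0.005,0,0,0,0.1,0,0.002,0.012,0,0,0,0.1,0,0.002,0.018,0,0,0,0.1,0,0.002,0.024,0,0,0,0.1,0,0.002,0.029,0,0,0,0.1,0,0.002,0.029,0,0,0,0.1]
}}

```text
t: 21.0
tool_pos: [0.4874, 0.0008, 0.2046]
orientation: [0.482, -3.104, 0.0]
force: [0.5, 0.3, -0.5]
opening: 0.022
gripper_force: 15.0
```

Call:
{"fn": "move_arm", "kwargs": {
  "deltas": [0,0,0.003,0,0,0,0.1,0,0,0.006,0,0,0,0.1,0,0,0.008,0,0,0,0.1,0,0,0.008,0,0,0,0.1]
}}

```text
t: 21.5
tool_pos: [0.4877, 0.0006, 0.197]
orientation: [-0.482, 3.104, -0.001]
force: [2.2, -3.5, -0.4]
opening: 0.0216
gripper_force: 15.0
```

Call:
{"fn": "move_arm", "kwargs": {
  "deltas": [0,-0.001,0,0,0,0,0.1,0,-0.001,0.002,0,0,0,0.1,0,-0.001,0.004,0,0,0,0.1,0,-0.001,0.004,0,0,0,0.1]
}}

```text
t: 22.0
tool_pos: [0.4877, -0.0, 0.1927]
orientation: [0.482, -3.104, -0.0]
force: [1.7, -1.1, -0.7]
opening: 0.0216
gripper_force: 15.0
```

Call:
{"fn": "move_arm", "kwargs": {
  "deltas": [-0.0004,-0.0004,0.002,0,0,0,0.1,-0.0004,-0.0004,0.005,0,0,0,0.1,-0.0004,-0.0004,0.008,0,0,0,0.1,-0.0004,-0.0004,0.008,0,0,0,0.1]
}}

```text
t: 22.5
tool_pos: [0.488, -0.0003, 0.1845]
orientation: [0.482, -3.104, -0.0]
force: [-0.0, 0.5, -0.4]
opening: 0.0217
gripper_force: 15.0
```

Call:
{"fn": "move_arm", "kwargs": {
  "deltas": [0,0,0.003,0,0,0,0.1,0,0,0.006,0,0,0,0.1,0,0,0.009,0,0,0,0.1,0,0,0.012,0,0,0,0.1,0,0,0.012,0,0,0,0.1]
}}

```text
t: 23.12
tool_pos: [0.4881, -0.0004, 0.1727]
orientation: [0.482, -3.104, -0.0]
force: [-0.4, -0.6, 0.2]
opening: 0.0217
gripper_force: 15.0
```

Call:
{"fn": "move_arm", "kwargs": {
  "deltas": [0,0,0.003,0,0,0,0.1,0,0,0.005,0,0,0,0.1,0,0,0.007,0,0,0,0.1,0,0,0.0075,0,0,0,0.1,0,0,0.0075,0,0,0,0.1]
}}

```text
t: 23.75
tool_pos: [0.4885, -0.0004, 0.166]
orientation: [-0.482, 3.104, -0.0]
force: [-2.0, 1.2, 4.1]
opening: 0.0217
gripper_force: 15.0
```

Collar on the clevis (z force +4 N at the expected height). Release and rise.

Call:
{"fn": "move_arm", "kwargs": {
  "deltas": [0,0,0,0,0,0,0.36,0,0,0,0,0,0,0.36,0,0,0,0,0,0,0.36,0,0,-0.03,0,0,0,0.36,0,0,-0.07,0,0,0,0.36,0,0,-0.11,0,0,0,0.36,0,0,-0.11,0,0,0,0.36]
}}

```text
t: 24.62
tool_pos: [0.4902, -0.0006, 0.2796]
orientation: [-0.481, 3.098, -0.003]
force: [-0.0, -0.5, -0.3]
opening: 0.0335
gripper_force: 0.0
```

Call:
{"fn": "move_arm", "kwargs": {
  "deltas": [0.06,-0.1,0,0,0,0,0.36,0.1,-0.15,0,0,0,0,0.36,0.15,-0.2,0,0,0,0,0.36,0.15,-0.2,0,0,0,0,0.36,0.15,-0.2,0,0,0,0,0.36,0.15,-0.2,0,0,0,0,0.36,0.15,-0.2,0,0,0,0,0.36]
}}

```text
t: 25.5
tool_pos: [0.4066, -0.2351, 0.2751]
orientation: [0.485, -3.104, -0.001]
force: [0.7, 0.0, 0.3]
opening: 0.0332
gripper_force: 0.0
```

Run:
```python
from meas import *
for c in("top","scene"):shot(c,c+"6")
a=cv2.imread("pics/top6.png");b=cv2.imread("pics/scene6.png")
cv2.imwrite("pics/d6.png",np.hstack([cv2.resize(a[170:250,210:290],(400,400),interpolation=cv2.INTER_CUBIC),cv2.resize(b[130:210,205:285],(400,400),interpolation=cv2.INTER_CUBIC)]))
for n in("top6","scene6"):
    P=np.vstack([sel(n,(.488,0),.04,(.13,.22),h) for h in(((0,140,50),(8,255,255)),((168,120,50),(180,255,255)))]);print(len(P),P.mean(0),P.max(0)[2])
print(robot.read_state()["force"],robot.read_state()["t"])
```

```text
58 [ 0.48625398 -0.0010236   0.18088187] 0.18548118860895776
25 [ 0.49146896 -0.0017356   0.18035058] 0.18482265157200845
[ 0.20368903  0.69777586 -0.0047829 ] 25.6
```

View pics/d6.png

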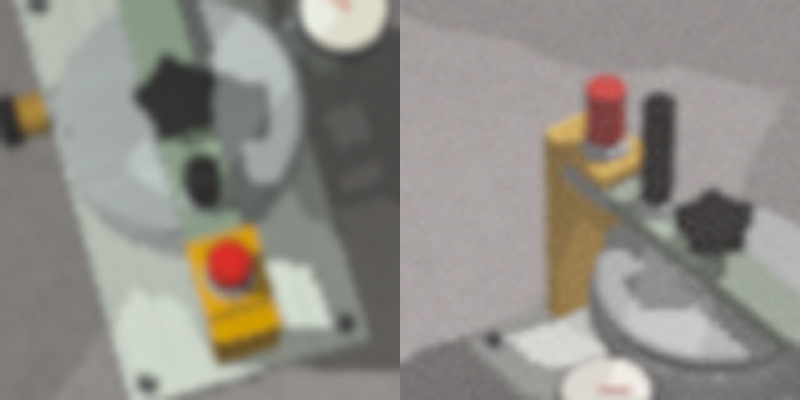

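The red pin is home, with its collar on the clevis (crop 607,150) and its top at about 182–185 mm. It is upright and the gripper is clear. Handing in.

```bash
python3 -c "
from plant import robot
print(robot.close_job())"
```

```text
the job is handed in; nothing more can be done
None
```

The job is handed in, no verdict came back: the brass carrier stands upright on the stage, the cover is swung shut, and the red-knob pin is home with its collar on the clevis.

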